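# Seat a bead rack on the stringing board and snap the toggle clamp shut

### The arm

A 6-joint arm with a two-finger parallel gripper is mounted at the origin on the work surface. World frame = base frame: x ahead of the robot, y to its left, z up, the work surface at z = 0. Lengths are in m, angles in rad, forces in N, time in s.
With the tool pointing down it reaches from about 0.35 to 0.975 m from the base axis. Payload 17.4 kg.
Tool frame: the origin (TCP) lies at the very end of the fingers, on their centre line; the grasp point (between the pads) lies env.tcp_to_grasp behind it (env.tcp_to_grasp is the distance from the TCP to the grasp point, in m); z points along the fingers, y is the direction in which the jaws open and shut (so a half turn about z gives the same grasp; the last joint's range is limited). The gripper opens to 85 mm and grips with 20 to 120 N. Pads are 22 mm wide; open, the fingers measure 114 mm over their backs; the gripper's body (76 mm by 85 mm) begins 54 mm behind the grasp point. The pads swing forward as they close: fully open they stand 13 mm farther back than shut.
Start: joints at [1.142, 0.116, 1.442, -0, 1.584, -0.038], TCP at [0.257, 0.624, 0.231] pointing down, gripper open.
Joint ranges: [-2.83, 2.83], [-0.83, 2.19], [0.07, 2.5], [-1.14, 4.28], [0.01, 3], [-2.97, 2.97]. Speed limits (rad/s): [1.89, 1.89, 2.22, 3.14, 3.14, 3.14].

### API

Orientations are given as a unit quaternion [x, y, z, w].
In Python, from plant import env gives the robot as it stands. The module is installed in compiled form; this text tells all that it offers.
- The arm moves only by the tool move_arm, never from a script. Its argument "rows" is a list of rows, each a list of 2 entries, a list of its own where there are three numbers: the shift along the tool's x, y, z in mm, then the turn, a rotation vector about the tool's x, y, z in degrees. In form: [[[x, y, z], [ax, ay, az]], ...]. A call has 1 to 5 rows; each row is the pose to reach, as a shift and turn from the pose measured when the call began, along the tool's axes at that moment; what a row does not reach only later rows make up. A row lasts 1/10 s, in which the tool goes at most 50 mm and 8.59 degrees, less where a joint would pass 70% of its speed; a pose out of reach is approached as far as the arm can. A call with a gripper value outside its range is refused whole. "claw" is the finger opening in mm, from 0 to 85.4, set as the call begins (left out, the last holds). The fingers move at their own pace and stop on an object; "squeeze" is the grip in N (left out, the last holds). Time passes only in rows, so rows that repeat a pose let the fingers close. It gives the time, the measured TCP pose, the force and the opening at its end, in the units of the state.
- env.state(): the state, without advancing time (a new reading comes with each control period).
- env.camera(name): name is "scene" or "top" or "wrist"; returns the picture (480x640x3 uint8, blue, green, red); there is no depth.
- env.camera_info(name): a dict with "fx", "fy", "cx", "cy" (pixels), "world_from_camera" (4x4, takes a point from camera to world coordinates). Camera axes: x right, y down, z forward; pixel columns grow to the right and rows downward; lengths in m; the calibration is good to about 2 mm. A picture is of the moment at which its call begins: read the wrist's pose just before it. camera_info takes no time and is no camera call; for the wrist camera it gives the pose at the moment of the call.
- env.finish_job(): hands the job in, once; it reports no verdict.
The state is a dict: "time_s": time; "joint_pos": joint angles; "dq": joint speeds; "effort": joint torques, N m; "tool_pos": TCP position; "ee_rot": TCP orientation; "ft_force": force on the tool from outside, world axes, zero at the start; "moment": the same for the moment, N m; "opening": finger opening in m.
Only numpy, scipy, OpenCV 4.12 (cv2) and the standard library are available. Lean on these libraries where they do the work, as an engineer would, in place of code of your own. Each camera call takes 0.05 s, during which the arm holds its last target. There are 200 camera calls.

### The job

Get the bead rack that lies on the stringing board ready for re-stringing: with your fingertips push it along its channel until it is fully home against the end stop, then push the toggle clamp's handle over towards the rack, past centre, so that it snaps upright to its stop and the rubber bumper holds the rack down. Only push: the rack must not be picked up. Leave the other things on the board and shelf where they are, and finish with your hand clear.

Things in the scene. Friction and masses are not known exactly. Their poses are not given: they have to be found in the camera images.
- board: Stringing board, fixed, plywood, 180 mm along its x, 370 mm along its y, top at z = 18 mm. Origin: on its underside, below the middle of the end stop's face; x across, y along the channel (from the rack towards the clamp), z up. Two guide battens, 10 mm high, run from the stop to y = -120 mm, 75 mm apart inside, either side of x = 0.
- stop_face (a point): Middle of the end stop's face, on the board's plane y = 0, 8 mm above the board's top. The stop is a dark batten 110 mm long, 12 mm thick, 16 mm high. The toggle clamp is screwed on behind it on the line x = 0, its steel base from y = 14 to 86 mm; the board ends at y = 120 mm.
- rack: The bead rack lying flat on the board: green wooden frame with three bead wires, 70 mm wide (x), 200 long (y), 16 thick (z), 0.09 to 0.18 kg, loose; sliding takes about 1 N. Origin: centre of its underside; axes along the board's. It starts between the guide battens (2.5 mm play each side), its heel 30 to 80 mm short of the stop, its outer end clear of the battens.
- rack_heel (a point): Middle of the rack's end face that goes against the stop, 8 mm above its underside. Home is y = 0 in the board's frame.
- rack_outer (a point): Middle of the rack's opposite, outer end face (70 mm wide, 16 mm high, solid to push on), 8 mm above its underside.
- clamp_handle (a joint): Bend between the clamp's handle and its link, rad: 0 open (start), 1.42 dead centre, 1.66 locked at its stop past centre. Before dead centre a light spring returns a handle let go to open; past it, it snaps to the stop. Closing takes some 2 to 6 N at the grip's upper end, most near dead centre. Open, the handle leans back and the arm stands raised 55 degrees; the arm comes down as the handle goes over.
- grip_top (a point): Free top end of the handle's black vinyl grip (round, 19 mm thick, 60 mm long, steel cheeks below). Open, it leans 36 degrees back from upright, away from the rack, this point at x = 0, y = 90, z = 127 mm in the board's frame; locked, it stands upright (4 degrees to the rack) with this point at x = 0, y = 25, z = 145 mm. It swings in the board's y-z plane.
- grip_root (a point): Lower end of the same grip, on its axis, 60 mm from grip_top: open at y = 55, z = 79 mm, locked at y = 29, z = 86 mm in the board's frame.
- clamp_pad: The clamp's black rubber bumper, 17 mm across and 11 mm tall, on a spring spindle at the arm's end. Origin: centre of its lower face. Locked on a seated rack it bears on the middle of the rack's heel rail, 12 mm from the stop, with about 8 N.
- pliers: Pliers lying on the board's free far strip, about 150 mm long, 42 mm over the handles, 12 mm high; loose bystander, origin at the pivot's underside.
- stand: Dark acacia stand with two grooves, 150 x 130 x 46 mm, fixed, on the left. Origin: centre of its underside.
- stood_rack0: Bead rack of the same make, standing on its long edge in the stand's right-hand groove (seen from the robot), 70 mm tall; loose bystander. Origin: middle of its lower edge.
- stood_rack1: The same in the stand's left-hand groove; loose bystander. Origin: middle of its lower edge.
- money_box: Red clay money box, round, 112 mm across, 118 mm tall; loose bystander. Origin: centre of its underside.
- cash_tin: Dented aluminium cash tin, 156 x 206 x 84 mm with a wire handle to 99 mm; loose bystander. Origin: centre of its underside.
- bell: Chrome desk bell, 84 mm across, 56 mm tall; loose bystander. Origin: centre of its underside.
- comb: Dark cow-horn comb lying flat, 60 x 150 x 6 mm; loose bystander. Origin: near the middle of its underside.
Things that resemble listed ones, but are neither listed nor needed, are in the scene too. What is shaped like the rack but purple is not meant.

How it is judged:
On the way, in this order (a step that is already met when the one before it is completed fails the run):
1. the rack's heel is against the end stop (within 3 mm) (y of rack_heel in the frame of board between -0.003 and 0.003 m and z of rack in the frame of board below 0.022 m), for 0.2 s.
2. the clamp handle has snapped past centre to its stop, the bumper pressing on the rack (value of joint clamp_handle above 1.57 rad and contact force between clamp_pad and rack above 4 N), for 0.2 s.
At the end, for the whole second after the job is handed in: The rack lies flat on the board with its heel within 3 mm of the end stop, the clamp handle is past centre at its stop (joint above 1.57 rad), the bumper presses on the rack with more than 4 N, and rack and handle are at rest (all of step 1 and all of step 2 and linear speed of rack below 0.01 m/s and velocity of joint clamp_handle between -0.1 and 0.1 rad/s); the robot touches nothing.
It fails at once if the rack is picked up or tipped off the board (z of rack in the frame of board above 0.03 m or angle between rack's own z axis and vertical above 0.15 rad).
It fails at once if one of the other things is moved by more than 25 mm (distance of any of pliers, stood_rack0, stood_rack1, money_box, cash_tin, bell, comb from where it was at the start of the episode above 0.025 m).
It fails at once if one of the other things is knocked over (angle between any of pliers, stood_rack0, stood_rack1, money_box, cash_tin, bell, comb's own z axis and vertical above 0.4 rad).
It also fails if it takes over 48 s, if anything falls off the work surface, if the arm or the gripper's body presses on something with over 40 N, if the wrist force passes 120 N, or if a joint passes its speed limit or range.

## Working session

There is one attempt and no reset: what is moved stays moved. The work goes in short steps, Python scripts to look and compute and a tool call to move; the robot and the scene stay as the last step left them, time stands still between calls to the robot, and variables do not carry over. Pictures are saved under pics/ and viewed, about 8 in all and at most 12, crops included, and the job is handed in when it is done.

Besides the shell and the picture viewer there is one more tool, called after "Call:" in YAML: its name, and indented under it one key for each argument. move_arm: Moves the arm, as the interface text tells. Its arguments: {"type":"object","properties":{"rows":{"type":"array","items":{"type":"array"}},"claw":{"type":"number"},"squeeze":{"type":"number"}},"required":["rows"]}

```bash
mkdir -p pics; python3 - <<'E'
from plant import env
import cv2,numpy as np
s=env.state();print(s['tool_pos'],s['ee_rot'],s['time_s'],s['opening'],env.tcp_to_grasp)
for n in('scene','top'):
    i=env.camera_info(n);print(n,i['fx'],i['fy'],i['cx'],i['cy'],np.round(i['world_from_camera'],4).tolist())
    cv2.imwrite(f'pics/{n}0.png',env.camera(n))
E
```

```text
[0.25707082 0.6239299  0.23055007] [ 1.94167082e-01  9.80968304e-01 -5.60100319e-04 -1.26836308e-04] 0.0 0.08507515942602596 0.0187
scene 547.4420562517182 547.4420562517182 328.1580725232748 241.80160440867604 [[0.8541, 0.3343, -0.3985, 1.0807], [0.5198, -0.5211, 0.6769, -1.0426], [0.0187, -0.7853, -0.6189, 1.023], [0.0, 0.0, 0.0, 1.0]]
top 464.9933829593366 464.9933829593366 319.1181103092455 236.54900519303447 [[0.0029, -0.9913, 0.1318, 0.3657], [-1.0, -0.0039, -0.0073, -0.012], [0.0078, -0.1318, -0.9912, 1.2037], [0.0, 0.0, 0.0, 1.0]]
```

View pics/scene0.png

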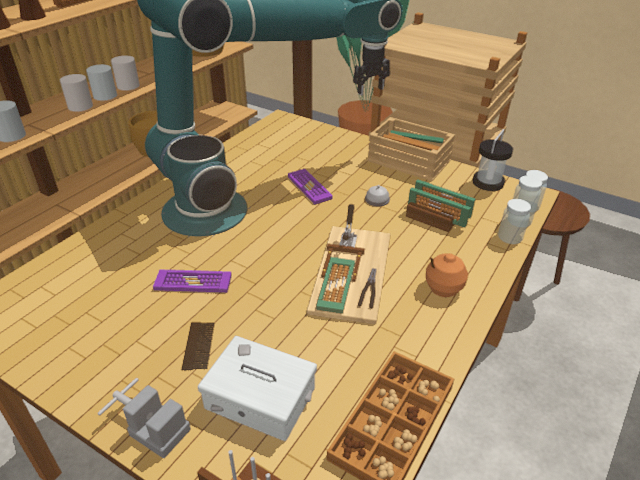

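View pics/top0.png

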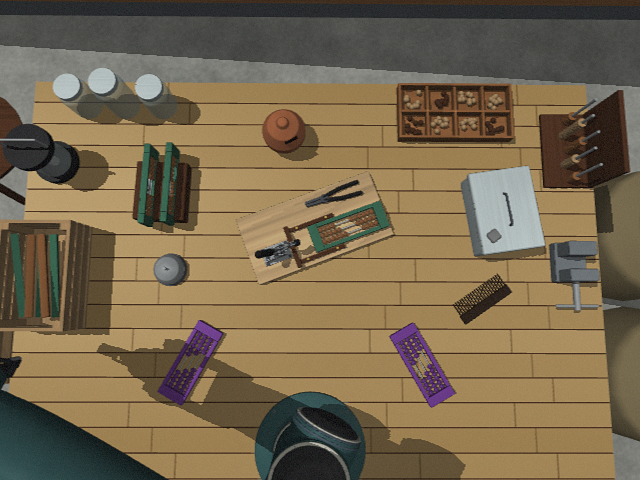

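The scene view shows the board at about (350,275). What could be mistaken for the rack, by top-view pixel:
- green rack on the board: (348,228)
- purple racks: (190,362) and (422,365)
- stood green racks: (148,185) and (170,185)
- green slats in the crate: (18,275)

I choose the green one lying between the battens and check it in one close crop.

```bash
cat > h.py <<'E'
from plant import env
import cv2,numpy as np
def ray(n,uv,z,info=None):
    i=info or env.camera_info(n);T=np.array(i['world_from_camera'])
    d=T[:3,:3]@np.array([(uv[0]-i['cx'])/i['fx'],(uv[1]-i['cy'])/i['fy'],1]);o=T[:3,3]
    return o+d*(z-o[2])/d[2]
def proj(n,p,info=None):
    i=info or env.camera_info(n);T=np.array(i['world_from_camera'])
    c=T[:3,:3].T@(np.array(p)-T[:3,3]);return np.array([i['fx']*c[0]/c[2]+i['cx'],i['fy']*c[1]/c[2]+i['cy']])
E
python3 - <<'E'
from h import *
im=cv2.imread('pics/top0.png')
c=cv2.resize(im[165:295,225:405],None,fx=4.4,fy=4.4,interpolation=cv2.INTER_CUBIC);cv2.imwrite('pics/crop0.png',c)
for n,box in(('top',(225,165,405,295)),('scene',(300,220,400,330))):
    im=cv2.imread(f'pics/{n}0.png');hsv=cv2.cvtColor(im,cv2.COLOR_BGR2HSV)
    m=cv2.inRange(hsv,(50,60,30),(90,255,255));mm=np.zeros_like(m);x0,y0,x1,y1=box;mm[y0:y1,x0:x1]=m[y0:y1,x0:x1]
    pts=cv2.findNonZero(mm);r=cv2.minAreaRect(pts);b=cv2.boxPoints(r);print(n,r,b.tolist())
    w=np.array([ray(n,p,.034) for p in b]);print(np.round(w,4).tolist(),w.mean(0),np.linalg.norm(w-np.roll(w,1,0),axis=1))
E
```

```text
top ((326.7189636230469, 233.60220336914062), (27.424877166748047, 123.62554931640625), 70.01689147949219) [[263.94158935546875, 241.8394317626953], [380.12408447265625, 199.5912628173828], [389.496337890625, 225.36497497558594], [273.3138427734375, 267.6131591796875]]
[[0.5072, 0.119, 0.034], [0.6176, -0.177, 0.034], [0.5507, -0.1999, 0.034], [0.4421, 0.0943, 0.034]] [ 0.52941566 -0.04091897  0.034     ] [0.06969705 0.31591709 0.07070336 0.31363603]
scene ((335.1548156738281, 284.3078918457031), (26.445114135742188, 54.25581359863281), 13.671307563781738) [[315.8951721191406, 307.5420227050781], [328.7185974121094, 254.8234100341797], [354.4144592285156, 261.0737609863281], [341.5910339355469, 313.7923583984375]]
[[0.5576, -0.2072, 0.034], [0.4763, -0.0109, 0.034], [0.5511, 0.0045, 0.034], [0.6237, -0.1913, 0.034]] [ 0.55218587 -0.10123478  0.034     ] [0.06792542 0.21256308 0.07638662 0.20880579]
```

View pics/crop0.png

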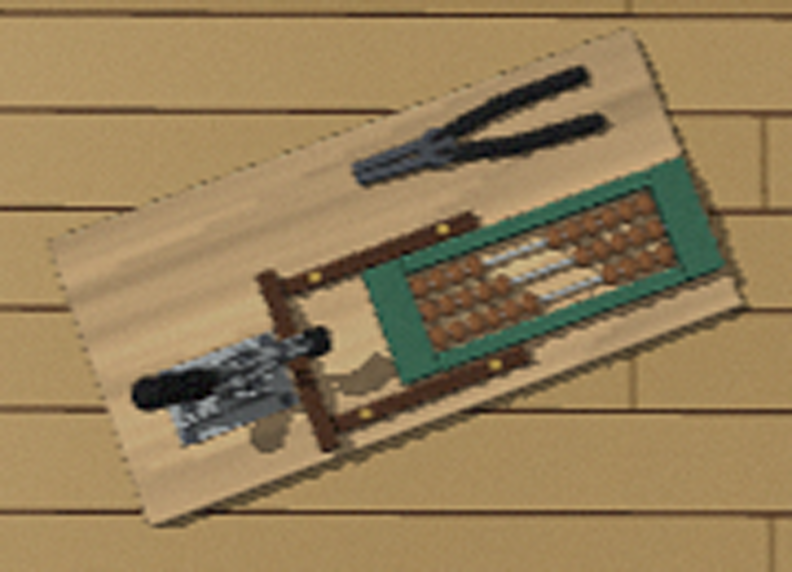

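The crop confirms it: the green rack lies between the brown battens. The stop is at crop (300,360), the clamp grip runs from (150,392) up, the pad is at (315,340), and the pliers are at (440,150).

```bash
python3 - <<'E'
from h import *
im=cv2.imread('pics/top0.png');hsv=cv2.cvtColor(im,cv2.COLOR_BGR2HSV)
m=cv2.inRange(hsv,(65,90,40),(90,255,255));m[:,:300]=0;m[:170]=0;m[300:]=0;m[:,400:]=0
k,l,st,ce=cv2.connectedComponentsWithStats(m);j=1+st[1:,4].argmax();m=(l==j).astype('uint8')
b=cv2.boxPoints(cv2.minAreaRect(cv2.findNonZero(m)));w=np.array([ray('top',p,.034) for p in b])
print(b.tolist(),np.round(w,4).tolist(),w.mean(0),np.linalg.norm(w-np.roll(w,1,0),axis=1))
W=lambda q,z:ray('top',(225+q[0]/4.4-.4,165+q[1]/4.4-.4),z)
B=np.array([W(q,.018) for q in[(50,240),(633,28),(745,305),(152,525)]])
print('board',np.round(B,4).tolist(),np.linalg.norm(B-np.roll(B,1,0),axis=1))
yd=(B[0]+B[3]-B[1]-B[2])/2;yd/=np.linalg.norm(yd);print('ang',np.degrees(np.arctan2(yd[1],yd[0])))
xd=np.array([yd[1],-yd[0],0])
# rack direction
e=max((w[a]-w[(a+1)%4] for a in range(4)),key=np.linalg.norm);e*=np.sign(e@yd);print('rack ang',np.degrees(np.arctan2(e[1],e[0])))
e/=np.linalg.norm(e)
print('far mid y120',(B[0]+B[3])/2@yd,'near y-250',(B[1]+B[2])/2@yd)
print('rack along',w@yd,'across',w@xd,'board across',B@xd,)
S=[W(q,.034) for q in[(282,272),(338,443)]];print('stop face along',[s@yd for s in S],'across',[s@xd for s in S])
for q,z in[((150,392),.145),((318,340),.1)]:print(W(q,z)@xd,W(q,z)@yd)
print('xd',xd,'yd',yd)
E
```

```text
[[307.00726318359375, 226.2700653076172], [379.6715087890625, 199.8467254638672], [388.927001953125, 225.2992706298828], [316.26275634765625, 251.7226104736328]] [[0.5475, 0.0103, 0.034], [0.6169, -0.1758, 0.034], [0.5509, -0.1985, 0.034], [0.4826, -0.0135, 0.034]] [ 0.54949756 -0.09439965  0.034     ] [0.06918801 0.19859889 0.06982115 0.1971755 ]
board [[0.5679, 0.1941, 0.018], [0.6975, -0.1497, 0.018], [0.531, -0.2135, 0.018], [0.4017, 0.131, 0.018]] [0.17781091 0.36740789 0.17831661 0.36798644]
ang 110.61989264038078
rack ang 110.45317891667324
far mid y120 -0.018627899426672135 near y-250 -0.38632497534451965
rack along [-0.18323007 -0.38182812 -0.37979059 -0.18261864] across [0.51608398 0.51550612 0.4457147  0.44689867] board across [0.59985124 0.6001028  0.42178952 0.42204107]
stop face along [np.float64(-0.1394312841284141), np.float64(-0.1356614781002229)] across [np.float64(0.5319525216906412), np.float64(0.4278051712288234)]
0.4781815105081142 -0.05380042506561075
0.4790793898747967 -0.14502868841707847
xd [0.93593732 0.35216662 0.        ] yd [-0.35216662  0.93593732  0.        ]
```

```bash
cat >> h.py <<'E'
from scipy.spatial.transform import Rotation as R
yd=np.array([-0.35217,0.93594,0]);xd=np.array([0.93594,0.35217,0])
U0,V0=0.480,-0.1375
def bw(u,v,z): return (U0+u)*xd+(V0+v)*yd+np.array([0,0,z])
def wb(p): return np.array([p@xd-U0,p@yd-V0,p[2]])
RT=np.column_stack([-yd,xd*0,[0,0,-1]]); RT[:,1]=np.cross(RT[:,2],RT[:,0])
def go(u,v,z):
    s=env.state();r=R.from_quat(s['ee_rot']);p=np.array(s['tool_pos'])
    best=min((R.from_matrix(RT@np.diag(k)) for k in([1,1,1],[-1,-1,1])),key=lambda t:(r.inv()*t).magnitude())
    print('t',s['time_s'],'at(mm,board)',np.round(1e3*wb(p),1),'F',np.round(s['ft_force'],1),'q',np.round(s['joint_pos'],2))
    print('shift',np.round(1e3*r.inv().apply(bw(u,v,z)-p),1),'turn',np.round(np.degrees((r.inv()*best).as_rotvec()),1),'toolx.yd',r.as_matrix()[:,0]@yd)
E
python3 -c "
from h import *
go(0,-.270,.200)"
```

```text
t 0.1 at(mm,board) [-19.7 630.9 230.6] F [ 0.3 -0.6 -0. ] q [ 1.14  0.12  1.44 -0.    1.58 -0.04]
shift [-628.9 -645.4   31.3] turn [-0.1  0.  47. ] toolx.yd 0.68212110932463
```

Call:
move_arm:
  rows:
    - [[-629,-645,0],[0,0,47]]
    - [[-629,-645,0],[0,0,47]]
    - [[-629,-645,0],[0,0,47]]
    - [[-629,-645,0],[0,0,47]]
    - [[-629,-645,0],[0,0,47]]
  claw: 0
  squeeze: 60

```text
time_s: 0.6
tool_pos: [0.3505, 0.3902, 0.231]
ee_rot: [0.542, 0.84, -0.001, 0.0]
ft_force: [1.3, -0.2, 0.2]
opening: 0.0121
```

```bash
python3 -c "
from h import *
go(0,-.270,.200)"
```

```text
t 0.6 at(mm,board) [-14.6 379.3 231. ] F [ 1.3 -0.2  0.2] q [ 0.79 -0.21  1.76 -0.    1.6   0.37]
shift [-648.9  -27.2   31.5] turn [-0.1  0.   3.7] toolx.yd 0.9979324993330564
```

Call:
move_arm:
  rows:
    - [[-649,-27,0],[0,0,4]]
    - [[-649,-27,0],[0,0,4]]
    - [[-649,-27,0],[0,0,4]]
    - [[-649,-27,0],[0,0,4]]
    - [[-649,-27,0],[0,0,4]]

```text
time_s: 1.1
tool_pos: [0.4436, 0.1582, 0.2314]
ee_rot: [0.571, 0.821, -0.0, 0.0]
ft_force: [1.1, 0.5, 1.0]
opening: 0.0004
```

Call:
move_arm:
  rows:
    - [[-400,0,0],[0,0,0]]
    - [[-400,0,0],[0,0,0]]
    - [[-400,0,0],[0,0,0]]
    - [[-400,0,0],[0,0,0]]
    - [[-400,0,0],[0,0,0]]

```text
time_s: 1.6
tool_pos: [0.5301, -0.0767, 0.2315]
ee_rot: [0.571, 0.821, -0.0, 0.0]
ft_force: [1.3, 1.3, -0.2]
opening: -0.0001
```

```bash
python3 -c "
from h import *
go(0,-.270,.200)"
```

```text
t 1.6 at(mm,board) [ -10.9 -120.9  231.5] F [ 1.3  1.3 -0.2] q [-0.19 -0.19  1.74 -0.    1.59 -0.55]
shift [-149.    11.7   31.6] turn [-0.   0.1 -0.3] toolx.yd 0.9999879196890389
```

Call:
move_arm:
  rows:
    - [[-149,12,0],[0,0,0]]
    - [[-149,12,0],[0,0,0]]
    - [[-149,12,0],[0,0,0]]
    - [[-149,12,50],[0,0,0]]
    - [[-149,12,100],[0,0,0]]

```text
time_s: 2.1
tool_pos: [0.5936, -0.214, 0.1307]
ee_rot: [0.572, 0.82, -0.0, 0.001]
ft_force: [0.6, 0.5, -0.6]
opening: -0.0
```

```bash
python3 -c "
from h import *
go(0,-.270,.025)
cv2.imwrite('pics/s1.png',cv2.resize(env.camera('scene')[150:350,220:480],None,fx=3,fy=3))"
```

```text
t 2.1 at(mm,board) [ 2.000e-01 -2.719e+02  1.307e+02] F [ 0.6  0.5 -0.6] q [-0.39  0.06  1.66 -0.    1.41 -0.74]
shift [  2.1  -0.3 105.7] turn [ 0.   0.1 -0.4] toolx.yd 0.9999732224078142
```

View pics/s1.png

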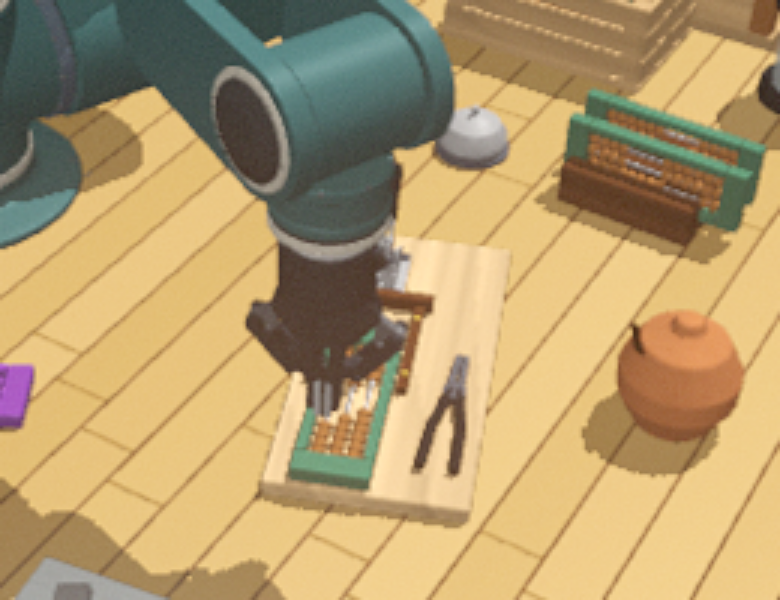

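The fingertips, at crop (322,405) and still 13 cm up, are above the rack's outer end. The handle and pliers haven't moved. Next I descend beyond the outer end.

Call:
move_arm:
  rows:
    - [[0,0,40],[0,0,0]]
    - [[0,0,75],[0,0,0]]
    - [[0,0,95],[0,0,0]]
    - [[0,0,105],[0,0,0]]
    - [[0,0,105],[0,0,0]]

```text
time_s: 2.65
tool_pos: [0.5889, -0.2115, 0.0152]
ee_rot: [0.572, 0.82, -0.002, -0.005]
ft_force: [-0.6, -0.1, 0.3]
opening: 0.0001
```

```bash
python3 -c "
from h import *
go(0,-.211,.025)
cv2.imwrite('pics/s2.png',cv2.resize(env.camera('scene')[220:340,280:420],None,fx=5,fy=5))"
```

```text
t 2.65 at(mm,board) [  -3.3 -267.8   15.2] F [-0.6 -0.1  0.3] q [-0.39  0.16  1.76 -0.    1.24 -0.74]
shift [56.9  2.9 -9.5] turn [-0.5 -0.4 -0.4] toolx.yd 0.9999584669353272
```

View pics/s2.png

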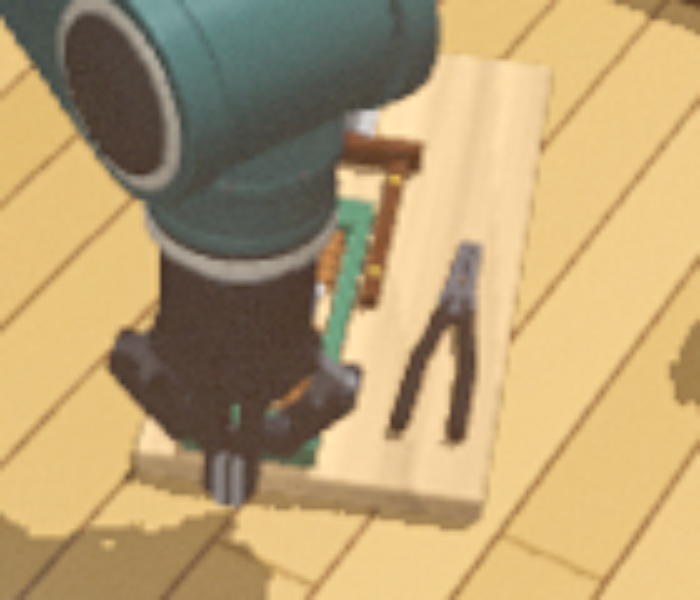

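The closed fingers at crop (230,475) stand just beyond the rack's outer end face. They have sunk to z=15 mm, so I raise to 25 mm before pushing.

Call:
move_arm:
  rows:
    - [[0,3,-10],[0,0,0]]
    - [[0,3,-10],[0,0,0]]
    - [[0,3,-10],[0,0,0]]

```text
time_s: 3.0
tool_pos: [0.5931, -0.2109, 0.0281]
ee_rot: [0.572, 0.82, -0.001, -0.003]
ft_force: [-0.1, -0.8, 0.1]
opening: -0.0003
```

Call:
move_arm:
  rows:
    - [[6,0,0],[0,0,0]]
    - [[12,0,0],[0,0,0]]
    - [[18,0,0],[0,0,0]]
    - [[24,0,0],[0,0,0]]
    - [[24,0,0],[0,0,0]]

```text
time_s: 3.5
tool_pos: [0.5846, -0.1876, 0.0282]
ee_rot: [0.572, 0.821, -0.001, -0.004]
ft_force: [-0.1, 0.1, 0.2]
opening: -0.0001
```

```bash
python3 -c "
from h import *
go(0,-.211,.025)"
```

```text
t 3.5 at(mm,board) [   1.1 -243.9   28.2] F [-0.1  0.1  0.2] q [-0.35  0.12  1.78 -0.    1.25 -0.71]
shift [32.9 -1.2  3.3] turn [-0.3 -0.3 -0.3] toolx.yd 0.9999766453396134
```

Call:
move_arm:
  rows:
    - [[5,-1,3],[0,0,0]]
    - [[10,-1,3],[0,0,0]]
    - [[15,-1,3],[0,0,0]]
    - [[20,-1,3],[0,0,0]]
    - [[20,-1,3],[0,0,0]]

```text
time_s: 4.0
tool_pos: [0.5765, -0.1685, 0.0253]
ee_rot: [0.571, 0.821, -0.001, -0.004]
ft_force: [0.2, 0.3, -0.2]
opening: 0.0002
```

```bash
python3 -c "
from h import *
go(0,-.211,.025)
cv2.imwrite('pics/t3.png',cv2.resize(env.camera('top')[165:295,225:405],None,fx=4.4,fy=4.4,interpolation=cv2.INTER_CUBIC))"
```

```text
t 4.0 at(mm,board) [ 2.000e-01 -2.232e+02  2.530e+01] F [ 0.2  0.3 -0.2] q [-0.33  0.09  1.81 -0.    1.24 -0.68]
shift [12.2 -0.3  0.3] turn [-0.3 -0.3 -0.3] toolx.yd 0.9999778880350696
```

View pics/t3.png

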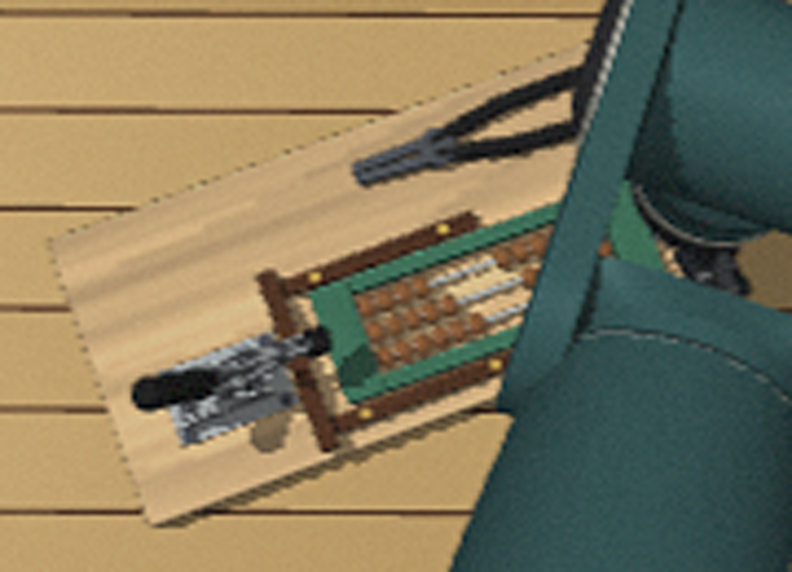

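The rack is sliding: its heel corner is now at crop (313,290), about 12–14 mm short of the stop face (285,278). It's straight in the channel, and the pliers and clamp haven't been disturbed.

Call:
move_arm:
  rows:
    - [[3,0,0],[0,0,0]]
    - [[6,0,0],[0,0,0]]
    - [[8,0,0],[0,0,0]]
    - [[10,0,0],[0,0,0]]
    - [[10,0,0],[0,0,0]]

```text
time_s: 4.55
tool_pos: [0.5731, -0.1592, 0.0254]
ee_rot: [0.571, 0.821, -0.001, -0.004]
ft_force: [-0.6, -0.2, 0.5]
opening: 0.0001
```

Call:
move_arm:
  rows:
    - [[1,0,0],[0,0,0]]
    - [[2,0,0],[0,0,0]]
    - [[3,0,0],[0,0,0]]
    - [[3,0,0],[0,0,0]]

```text
time_s: 4.95
tool_pos: [0.5722, -0.1566, 0.0255]
ee_rot: [0.571, 0.821, -0.001, -0.003]
ft_force: [2.7, -4.1, -0.5]
opening: -0.0002
```

```bash
python3 -c "
from h import *
go(0,-.211,.025)"
```

```text
t 4.95 at(mm,board) [   0.4 -210.5   25.5] F [ 2.7 -4.1 -0.5] q [-0.31  0.08  1.83 -0.    1.24 -0.66]
shift [-0.5 -0.4  0.5] turn [-0.3 -0.2 -0.3] toolx.yd 0.9999816452438901
```

Call:
move_arm:
  rows:
    - [[1,0,0],[0,0,0]]
    - [[2,0,0],[0,0,0]]
    - [[2,0,0],[0,0,0]]
    - [[2,0,0],[0,0,0]]

```text
time_s: 5.35
tool_pos: [0.5726, -0.1561, 0.0264]
ee_rot: [0.571, 0.821, -0.002, -0.001]
ft_force: [7.1, -12.8, 0.2]
opening: -0.0
```

```bash
python3 - <<'E'
from h import *
go(0,-.211,.025)
im=env.camera('top');cv2.imwrite('pics/t4.png',cv2.resize(im[215:275,275:345],None,fx=8,fy=8,interpolation=cv2.INTER_CUBIC))
E
```

```text
t 5.35 at(mm,board) [   0.9 -210.3   26.4] F [  7.1 -12.8   0.2] q [-0.31  0.07  1.83 -0.    1.24 -0.66]
shift [-0.8 -0.9  1.4] turn [-0.2 -0.  -0.3] toolx.yd 0.9999880750127319
```

View pics/t4.png

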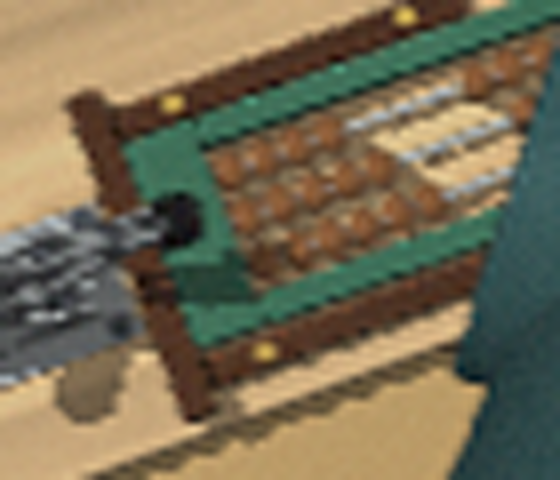

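The green heel, from crop (125,150) to (200,345), touches the stop along its whole width, and the push force rose to 14 N. The rack is home, so I back off and rise.

Call:
move_arm:
  rows:
    - [[-10,0,0],[0,0,0]]
    - [[-25,0,0],[0,0,0]]
    - [[-30,0,-40],[0,0,0]]
    - [[-30,0,-90],[0,0,0]]
    - [[-30,0,-140],[0,0,0]]

```text
time_s: 5.9
tool_pos: [0.5832, -0.1848, 0.1675]
ee_rot: [0.572, 0.82, -0.002, -0.002]
ft_force: [0.9, 0.1, -0.1]
opening: 0.0001
```

Call:
move_arm:
  rows:
    - [[0,0,-50],[0,0,0]]
    - [[0,0,-90],[0,0,0]]
    - [[50,0,-90],[0,0,0]]
    - [[100,0,-90],[0,0,0]]
    - [[150,0,-90],[0,0,0]]

```text
time_s: 6.4
tool_pos: [0.5312, -0.0435, 0.2578]
ee_rot: [0.572, 0.82, -0.002, -0.002]
ft_force: [0.9, 1.0, -0.2]
opening: 0.0004
```

```bash
python3 -c "
from h import *
go(0,.150,.240)"
```

```text
t 6.4 at(mm,board) [  1.8 -90.2 257.8] F [ 0.9  1.  -0.2] q [-0.13 -0.2   1.7  -0.    1.64 -0.48]
shift [240.2  -3.5  18.3] turn [-0.3 -0.1 -0.4] toolx.yd 0.9999741292373855
```

Call:
move_arm:
  rows:
    - [[50,-3,0],[0,0,0]]
    - [[100,-3,0],[0,0,0]]
    - [[150,-3,0],[0,0,0]]
    - [[200,-3,0],[0,0,0]]
    - [[240,-3,0],[0,0,0]]

```text
time_s: 6.9
tool_pos: [0.4447, 0.1824, 0.2585]
ee_rot: [0.572, 0.82, -0.001, -0.002]
ft_force: [0.5, 0.0, -0.4]
opening: 0.0001
```

Call:
move_arm:
  rows:
    - [[0,0,40],[0,0,0]]
    - [[0,0,80],[0,0,0]]
    - [[0,0,115],[0,0,0]]
    - [[0,0,140],[0,0,0]]
    - [[0,0,148],[0,0,0]]

```text
time_s: 7.4
tool_pos: [0.4431, 0.1819, 0.1079]
ee_rot: [0.572, 0.82, -0.003, -0.004]
ft_force: [-0.4, 0.1, 0.1]
opening: 0.0002
```

```bash
python3 -c "
from h import *
go(0,.11,.110)
cv2.imwrite('pics/s5.png',cv2.resize(env.camera('scene')[150:330,260:440],None,fx=3.3,fy=3.3,interpolation=cv2.INTER_CUBIC))"
```

```text
t 7.4 at(mm,board) [ -1.2 151.7 107.9] F [-0.4  0.1  0.1] q [ 0.33 -0.26  2.    0.    1.41 -0.02]
shift [-41.7   1.5  -2.2] turn [-0.5 -0.2 -0.4] toolx.yd 0.9999739463905711
```

View pics/s5.png

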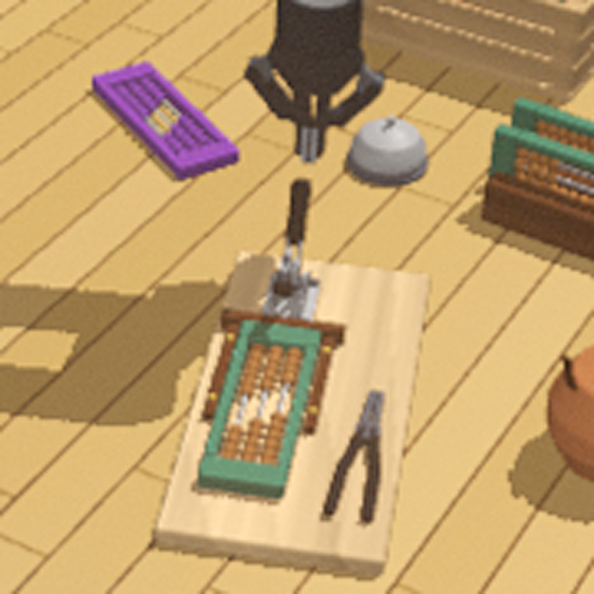

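The rack is seated against the stop. The closed fingertips at crop (310,155) are behind and in line with the grip top at (300,185), so I push in small steps.

Call:
move_arm:
  rows:
    - [[-10,1,0],[0,0,0]]
    - [[-20,1,0],[0,0,0]]
    - [[-30,1,0],[0,0,0]]
    - [[-38,1,0],[0,0,0]]
    - [[-45,1,0],[0,0,0]]

```text
time_s: 7.95
tool_pos: [0.4603, 0.1394, 0.1088]
ee_rot: [0.572, 0.82, -0.002, -0.003]
ft_force: [-1.9, 5.5, 3.6]
opening: 0.0
```

Call:
move_arm:
  rows:
    - [[-5,0,0],[0,0,0]]
    - [[-10,0,0],[0,0,0]]
    - [[-15,0,0],[0,0,0]]
    - [[-20,0,0],[0,0,0]]

```text
time_s: 8.35
tool_pos: [0.4673, 0.1203, 0.1087]
ee_rot: [0.572, 0.82, -0.002, -0.003]
ft_force: [-0.9, 1.4, 0.4]
opening: -0.0
```

```bash
python3 -c "
from h import *
go(0,.05,.110)"
```

```text
t 8.35 at(mm,board) [ -0.3  85.6 108.7] F [-0.9  1.4  0.4] q [ 0.2  -0.25  1.99  0.    1.41 -0.15]
shift [-35.6   0.5  -1.4] turn [-0.4 -0.2 -0.4] toolx.yd 0.999969249320676
```

Call:
move_arm:
  rows:
    - [[-5,0,0],[0,0,0]]
    - [[-10,0,0],[0,0,0]]
    - [[-15,0,0],[0,0,0]]
    - [[-20,0,0],[0,0,0]]

```text
time_s: 8.75
tool_pos: [0.4742, 0.1012, 0.1086]
ee_rot: [0.572, 0.82, -0.002, -0.004]
ft_force: [-0.8, 4.2, 2.3]
opening: 0.0003
```

Call:
move_arm:
  rows:
    - [[-3,0,0],[0,0,0]]
    - [[-6,0,0],[0,0,0]]
    - [[-9,0,0],[0,0,0]]
    - [[-12,0,0],[0,0,0]]

```text
time_s: 9.15
tool_pos: [0.4785, 0.0897, 0.1085]
ee_rot: [0.572, 0.82, -0.002, -0.003]
ft_force: [-0.9, 0.3, -0.3]
opening: 0.0001
```

```bash
python3 -c "
from h import *
go(0,.05,.110)
cv2.imwrite('pics/s6.png',cv2.resize(env.camera('scene')[180:300,290:410],None,fx=5,fy=5,interpolation=cv2.INTER_CUBIC))"
```

```text
t 9.15 at(mm,board) [ -0.6  52.9 108.5] F [-0.9  0.3 -0.3] q [ 0.13 -0.24  1.98  0.    1.41 -0.22]
shift [-2.9  0.6 -1.5] turn [-0.4 -0.2 -0.4] toolx.yd 0.9999703466478269
```

View pics/s6.png

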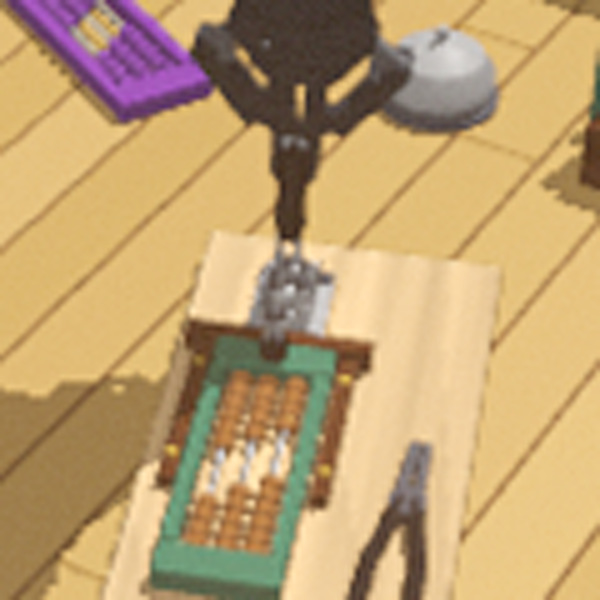

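The grip, at crop (290,190), stands upright in front of the fingers. The bumper at (272,345) is on the heel rail, and the force fell to zero, so it seems to have snapped. I push lightly a little further to confirm the stop.

Call:
move_arm:
  rows:
    - [[-2,0,0],[0,0,0]]
    - [[-4,0,0],[0,0,0]]
    - [[-6,0,0],[0,0,0]]
    - [[-6,0,0],[0,0,0]]

```text
time_s: 9.6
tool_pos: [0.48, 0.0848, 0.1081]
ee_rot: [0.572, 0.82, -0.002, -0.005]
ft_force: [-5.2, 13.3, -0.1]
opening: -0.0002
```

Call:
move_arm:
  rows:
    - [[-2,0,0],[0,0,0]]
    - [[-4,0,0],[0,0,0]]
    - [[-4,0,0],[0,0,0]]

```text
time_s: 9.9
tool_pos: [0.4804, 0.0837, 0.1079]
ee_rot: [0.572, 0.82, -0.0, -0.008]
ft_force: [-11.3, 27.5, 3.9]
opening: -0.0002
```

The push meets a firm stop at TCP v≈47 mm, as predicted for the locked handle. I back away, rise and check.

Call:
move_arm:
  rows:
    - [[10,0,0],[0,0,0]]
    - [[40,0,0],[0,0,0]]
    - [[80,0,0],[0,0,0]]
    - [[110,0,-20],[0,0,0]]
    - [[120,0,-70],[0,0,0]]

```text
time_s: 10.4
tool_pos: [0.4374, 0.1968, 0.1756]
ee_rot: [0.571, 0.821, -0.003, -0.01]
ft_force: [0.8, -0.2, 1.0]
opening: 0.0002
```

Call:
move_arm:
  rows:
    - [[30,0,-50],[0,0,0]]
    - [[60,0,-80],[0,0,0]]
    - [[90,0,-80],[0,0,0]]
    - [[100,0,-80],[0,0,0]]
    - [[100,0,-80],[0,0,0]]

```text
time_s: 10.9
tool_pos: [0.4037, 0.2906, 0.2562]
ee_rot: [0.57, 0.821, -0.003, -0.01]
ft_force: [0.2, -0.6, -0.5]
opening: 0.0001
```

```bash
python3 - <<'E'
from h import *
go(0,.05,.110)
a=cv2.resize(env.camera('scene')[190:310,300:400],None,fx=4,fy=4,interpolation=cv2.INTER_CUBIC)
t=env.camera('top');b=cv2.resize(t[185:285,235:335],(400,480),interpolation=cv2.INTER_CUBIC)
cv2.imwrite('pics/f7.png',np.hstack([a,b]))
for n in('scene','top'):
  for v,z in((25,145),(29,86),(90,127)): print(n,(v,z),proj(n,bw(0,v/1e3,z/1e3)))
o=cv2.imread('pics/top0.png');d=cv2.absdiff(o,t).max(2)>40
k,l,st,c=cv2.connectedComponentsWithStats(d.astype('uint8'));print([s.tolist() for s in st[1:] if s[4]>25])
E
```

```text
t 10.9 at(mm,board) [1.000e-01 2.674e+02 2.562e+02] F [ 0.2 -0.6 -0.5] q [ 0.56 -0.27  1.77  0.02  1.66  0.21]
shift [-219.2    2.8  143.5] turn [-0.9 -0.7 -0.2] toolx.yd 0.999923029275571
scene (25, 145) [347.20331848 211.3710625 ]
scene (29, 86) [346.59720486 227.47284162]
scene (90, 127) [350.50898879 203.86074626]
top (25, 145) [282.61335846 244.04597106]
top (29, 86) [282.76575763 247.44797717]
top (90, 127) [256.80576504 254.64046846]
[[345, 200, 50, 36, 797], [0, 210, 367, 270, 38103], [287, 219, 68, 40, 962], [254, 241, 32, 18, 237], [281, 259, 11, 9, 65], [249, 277, 127, 76, 4977], [300, 354, 84, 23, 1630], [0, 356, 22, 24, 327], [316, 378, 105, 49, 2622], [388, 428, 44, 17, 441], [268, 443, 34, 37, 203], [310, 442, 28, 13, 52], [434, 444, 32, 36, 404], [285, 463, 15, 12, 34]]
```

View pics/f7.png

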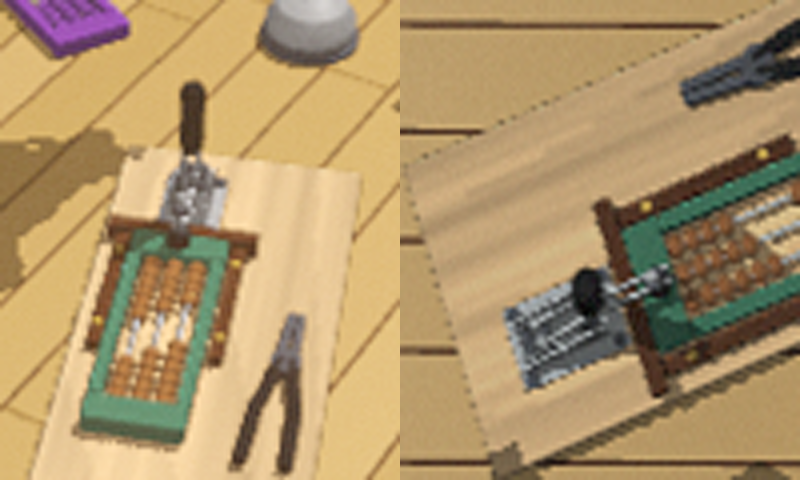

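With the hand clear, the grip top is at scene (348,212) and top (282,245). The predicted locked positions are (347,211) and (283,244). The bumper is on the heel rail and the rack touches the stop.

```bash
python3 -c "
from plant import env
print(env.finish_job(),env.state()['time_s'])"
```

```text
the job is handed in; nothing more can be done
the job is handed in; nothing more can be done
```

I pushed the rack home against the end stop, pushed the clamp handle over past centre until it locked, and handed the job in with the hand clear at about 11 s. No verdict was reported.

- **Rack:** the closed fingertips pushed it about 45 mm along the channel. At the end the push force rose to about 14 N. The top picture showed the heel touching the stop along its full width.
- **Clamp:** pushed from behind, the handle's force peaked at roughly 4–7 N and then dropped to zero as it snapped over. A further push met a firm stop, at up to about 30 N on the fingers. With the hand clear, the grip top was within about 2 pixels of its locked position in both camera views, and the bumper sat on the heel rail.
- **Other things:** the pliers and bell looked unmoved in the last pictures, and the picture comparison showed no change at the money box, stood racks, cash tin or comb. It did show changes around the arm, its shadow, the rack and the handle. The bell also falls inside the changed area, so for it I relied on the picture alone.
- **Not measured:** I could not read the bumper's force on the rack or the handle's joint angle directly, so I judged both from the pictures. No check failed or disagreed.

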